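# Keep the fullest sugar tin

### The job

Three identical closed sugar tins stand on the cork mat of the guest-room dresser, and one of them holds clearly more than the others. Lift them to feel which is the heaviest, stand the two lighter ones upright inside the wooden tray for refilling (set down, not dropped), and finish still holding the heaviest one upright in the gripper, its underside raised clearly above the tops of the other tins. Knock no tin over and leave the other things where they are.

Things in the scene. Friction and masses are not known exactly. Their poses are not given: they have to be found in the camera images.
- tin_a: closed round sugar tin, grey metal, flat lid, 60 mm across (bands 61), 100 mm tall; origin: centre of underside, z up. The three look alike and start upright on the mat in a triangle, centres 120 to 175 mm apart, shuffled. 0.1 to 0.55 kg, varying; the heaviest is 0.13 kg or more above both others, which may weigh nearly the same. Stiff: grip with 40 to 60 N
- tin_b: closed round sugar tin, grey metal, flat lid, 60 mm across (bands 61), 100 mm tall; origin: centre of underside, z up. The three look alike and start upright on the mat in a triangle, centres 120 to 175 mm apart, shuffled. 0.1 to 0.55 kg, varying; the heaviest is 0.13 kg or more above both others, which may weigh nearly the same. Stiff: grip with 40 to 60 N
- tin_c: closed round sugar tin, grey metal, flat lid, 60 mm across (bands 61), 100 mm tall; origin: centre of underside, z up. The three look alike and start upright on the mat in a triangle, centres 120 to 175 mm apart, shuffled. 0.1 to 0.55 kg, varying; the heaviest is 0.13 kg or more above both others, which may weigh nearly the same. Stiff: grip with 40 to 60 N
- tray: fixed wooden tray, open on top, 200 mm (its x) by 360 mm (its y), walls 7 mm thick and 18 mm high, inner floor 7 mm above the dresser top (the top is at z = 0); origin at the centre of its underside. Free for tins except for the spoon that lies along its far (+x) wall; three tins fit in a row along its y at x = -0.03, y = -0.11, 0 and 0.11 m in its frame
- mat: fixed flat cork mat, 260 by 260 mm, 4 mm thick; origin at the centre of its underside; the tins stand on it
- creamer: small white china cup, diameter 36 mm, height 45 mm, loose, near the middle of the mat between the tins; origin at the centre of its underside. Leave alone
- spoon: steel teaspoon, 130 mm long, stout handle, 20 mm high, loose, lying on the tray floor along the tray's y axis, about 68 mm from its centre towards +x; its own x runs along its length. Leave alone
- mug: blue mug, diameter 76 mm, height 90 mm, loose, beyond the mat and tray; origin at the centre of its underside. Leave alone
- candle: candle jar with paper label and wooden lid, diameter 64 mm, height 70 mm, loose, beyond the mat; origin at the centre of its underside. Leave alone
- remote: black remote control, 50 by 150 by 18 mm, loose, lying between the mat and the tray, towards the robot; origin at the centre of its underside. Leave alone
- book: closed book, 140 by 210 by 28 mm, loose, lying at the left of the dresser; origin at the centre of its underside. Leave alone
There are look-alikes about, which are no part of the job. What is shaped like the tin_b but purple or turquoise is not meant.

How it is judged (in metres and radians):
At the end, for the whole second after the job is handed in: One tin is held by the fingers alone, underside over 110 mm above the dresser top, within 0.35 rad of upright, still; the other two stand released, at rest, upright within 0.1 rad, flat on the tray floor, each pressing on it with under 3.7 N (only the heaviest weighs more) (((height (world z) of tin_a above 0.11 m and angle between tin_a's own z axis and vertical below 0.35 rad and linear speed of tin_a below 0.05 m/s and contact force between the fingers and tin_a above 2 N and contact force between tin_a and tray below 0.1 N and contact force between tin_a and mat below 0.1 N and contact force between tin_a and tin_b below 0.1 N and contact force between tin_a and tin_c below 0.1 N and (x of tin_b in the frame of tray between -0.07 and 0.07 m and y of tin_b in the frame of tray between -0.15 and 0.15 m and height (world z) of tin_b between 0.002 and 0.012 m and angle between tin_b's own z axis and vertical below 0.1 rad and linear speed of tin_b below 0.03 m/s and contact force between the fingers and tin_b below 0.2 N and contact force between tin_b and tray between 0.6 and 3.7 N) and (x of tin_c in the frame of tray between -0.07 and 0.07 m and y of tin_c in the frame of tray between -0.15 and 0.15 m and height (world z) of tin_c between 0.002 and 0.012 m and angle between tin_c's own z axis and vertical below 0.1 rad and linear speed of tin_c below 0.03 m/s and contact force between the fingers and tin_c below 0.2 N and contact force between tin_c and tray between 0.6 and 3.7 N)) or (height (world z) of tin_b above 0.11 m and angle between tin_b's own z axis and vertical below 0.35 rad and linear speed of tin_b below 0.05 m/s and contact force between the fingers and tin_b above 2 N and contact force between tin_b and tray below 0.1 N and contact force between tin_b and mat below 0.1 N and contact force between tin_b and tin_a below 0.1 N and contact force between tin_b and tin_c below 0.1 N and (x of tin_a in the frame of tray between -0.07 and 0.07 m and y of tin_a in the frame of tray between -0.15 and 0.15 m and height (world z) of tin_a between 0.002 and 0.012 m and angle between tin_a's own z axis and vertical below 0.1 rad and linear speed of tin_a below 0.03 m/s and contact force between the fingers and tin_a below 0.2 N and contact force between tin_a and tray between 0.6 and 3.7 N) and (x of tin_c in the frame of tray between -0.07 and 0.07 m and y of tin_c in the frame of tray between -0.15 and 0.15 m and height (world z) of tin_c between 0.002 and 0.012 m and angle between tin_c's own z axis and vertical below 0.1 rad and linear speed of tin_c below 0.03 m/s and contact force between the fingers and tin_c below 0.2 N and contact force between tin_c and tray between 0.6 and 3.7 N)) or (height (world z) of tin_c above 0.11 m and angle between tin_c's own z axis and vertical below 0.35 rad and linear speed of tin_c below 0.05 m/s and contact force between the fingers and tin_c above 2 N and contact force between tin_c and tray below 0.1 N and contact force between tin_c and mat below 0.1 N and contact force between tin_c and tin_a below 0.1 N and contact force between tin_c and tin_b below 0.1 N and (x of tin_a in the frame of tray between -0.07 and 0.07 m and y of tin_a in the frame of tray between -0.15 and 0.15 m and height (world z) of tin_a between 0.002 and 0.012 m and angle between tin_a's own z axis and vertical below 0.1 rad and linear speed of tin_a below 0.03 m/s and contact force between the fingers and tin_a below 0.2 N and contact force between tin_a and tray between 0.6 and 3.7 N) and (x of tin_b in the frame of tray between -0.07 and 0.07 m and y of tin_b in the frame of tray between -0.15 and 0.15 m and height (world z) of tin_b between 0.002 and 0.012 m and angle between tin_b's own z axis and vertical below 0.1 rad and linear speed of tin_b below 0.03 m/s and contact force between the fingers and tin_b below 0.2 N and contact force between tin_b and tray between 0.6 and 3.7 N)))); the arm keeps its last pose, push and grip.
It fails at once if a tin is knocked over (leans more than 0.6 rad) (angle between any of tin_a, tin_b, tin_c's own z axis and vertical above 0.6 rad).
It fails at once if a tin is dropped (falls free of the fingers faster than 0.6 m/s, some 2 cm) ((linear speed of tin_a above 0.6 m/s and contact force between the fingers and tin_a below 0.05 N) or (linear speed of tin_b above 0.6 m/s and contact force between the fingers and tin_b below 0.05 N) or (linear speed of tin_c above 0.6 m/s and contact force between the fingers and tin_c below 0.05 N)).
It fails at once if one of the other loose things is moved by more than 30 mm (distance of any of creamer, spoon, mug, candle, remote, book from where it was at the start of the episode above 0.03 m).
It also fails if it takes over 72 s, if anything falls off the work surface, if the arm or the gripper's body presses on something with over 40 N, if the wrist force passes 120 N, or if a joint passes its speed limit or range.

### The arm

A 6-joint arm with a two-finger parallel gripper is mounted at the origin on the work surface. World frame = base frame: x ahead of the robot, y to its left, z up, the work surface at z = 0. Lengths are in mm, angles in rad, forces in N, time in s.
With the tool pointing down it reaches from about 275 to 750 mm from the base axis. Payload 10.2 kg.
Tool frame: the origin (TCP) lies at the very end of the fingers, on their centre line; the grasp point (between the pads) lies 19 mm behind it; z points along the fingers, y is the line along which they close (so a half turn about z gives the same grasp; the last joint's range is limited). The gripper opens to 85 mm and grips with 20 to 120 N. Pads are 22 mm wide; open, the fingers measure 114 mm over their backs; the gripper's body (76 mm by 85 mm) begins 54 mm behind the grasp point. The pads swing forward as they close: fully open they stand 13 mm farther back than shut.
Start: joints at [-1.498, 0.313, 1.498, -0, 1.331, -0.223], TCP at [153.027, -502.209, 231.294] pointing down, gripper open.
Joint ranges: [-2.94, 2.94], [-0.97, 2.17], [0.19, 2.56], [-1.23, 4.37], [0.02, 3.11], [-2.88, 2.88]. Speed limits (rad/s): [2.39, 2.39, 3.01, 3.14, 3.14, 3.14].

### API

Orientations are given as a unit quaternion [w, x, y, z].
In Python, from rig import * gives the robot as it stands. The module is installed in compiled form; this text tells all that it offers.
- The arm moves only by the shell command python3 -m crank 'ROWS' [FORCE]. ROWS is JSON, a list that holds one entry, the list of rows, each a list of 7 numbers: the shift along the tool's x, y, z in units of 25 mm (1.0 is 25 mm), then the turn, a rotation vector about the tool's x, y, z in units of 8 degrees (1.0 is 8 degrees), then the finger opening in mm, from 0 to 85.4. A call has exactly 8 rows; each row shifts and turns the commanded pose from where the row before left it, along the tool's axes as they then stand; what a row does not reach is not made up. A row lasts 1/10 s, in which the tool goes at most 50 mm and 8.59 degrees, less where a joint would pass 70% of its speed; a pose out of reach is approached as far as the arm can. A call is refused whole if a number of a shift passes 1 or a number of a turn 1, either way. A call with a gripper value outside its range is refused whole. The fingers move at their own pace and stop on an object; FORCE is the grip in N (left out, the last holds). Time passes only in rows, so rows that do not move let the fingers close, or fill a call up. It gives the time, the measured TCP pose, the force, the opening and the grip force at its end, in the units of the state.
- sense(): the state, without advancing time (a new reading comes with each control period).
- capture(name): name is "scene" or "top"; returns the picture (400x640x3 uint8, blue, green, red); there is no depth.
- camera_model(name): a dict with "fx", "fy", "cx", "cy" (pixels), "world_from_camera" (4x4, takes a point from camera to world coordinates). Camera axes: x right, y up, looking along -z (the intrinsics and any distortion apply to the point x, -y, -z); pixel columns grow to the right and rows downward; lengths in mm; the calibration is good to about 2 mm. A picture is of the moment at which its call begins. camera_model takes no time and is no camera call.
- finish_job(): hands the job in; it is judged then, once.
The state is a dict: "time_s": time; "joints": joint angles; "dq": joint speeds; "tau": joint torques, N m; "eef_pos": TCP position; "ee_rot": TCP orientation; "force": force on the tool from outside, world axes, zero at the start; "wrist_torque": the same for the moment, N m; "grip_width": opening from 0.0 (shut) to 1.0 (fully open); "grip_force": force on a finger pad.
Only numpy, scipy, OpenCV 4.12 (cv2) and the standard library are available. Lean on these libraries where they do the work, as an engineer would, in place of code of your own. Each camera call takes 0.05 s, during which the arm holds its last target. There are 200 camera calls.

## Working session

There is one attempt and no reset: what is moved stays moved. The work goes in short steps, Python scripts to look and compute and a shell command to move; the robot and the scene stay as the last step left them, time stands still between calls to the robot, and variables do not carry over. Pictures are saved under pics/ and viewed, at most 10 in all, crops included, and the job is handed in when it is done.

```bash
mkdir -p pics
python3 - <<'E'
from rig import *
import cv2,numpy as np
for n in("scene","top"):
    cv2.imwrite(f"pics/{n}0.png",capture(n)); m=camera_model(n); print(n,{k:(np.round(v,3).tolist()) for k,v in m.items()})
s=sense();print({k:np.round(v,3).tolist() for k,v in s.items()})
E
```

```text
scene {'fx': 383.253, 'fy': 383.253, 'cx': 323.835, 'cy': 197.7, 'world_from_camera': [[0.413, -0.496, 0.764, 1271.245], [0.911, 0.241, -0.335, -162.826], [-0.018, 0.834, 0.551, 589.024], [0.0, 0.0, 0.0, 1.0]]}
top {'fx': 498.789, 'fy': 498.789, 'cx': 314.731, 'cy': 200.615, 'world_from_camera': [[0.004, 0.995, -0.099, 407.594], [-1.0, 0.005, 0.004, 178.528], [0.004, 0.099, 0.995, 1319.932], [0.0, 0.0, 0.0, 1.0]]}
{'time_s': 0.1, 'joints': [-1.498, 0.313, 1.498, 0.0, 1.331, -0.223], 'dq': [0.0, -0.001, -0.001, 0.001, -0.001, 0.001], 'tau': [0.003, -41.29, -26.014, -0.0, 0.003, 0.0], 'eef_pos': [153.015, -501.981, 230.797], 'ee_rot': [-0.001, 0.989, 0.147, 0.0], 'force': [0.056, 0.444, -0.01], 'wrist_torque': [-0.018, -0.04, 0.033], 'grip_force': 0.0, 'grip_width': 0.998}
```

View pics/top0.png

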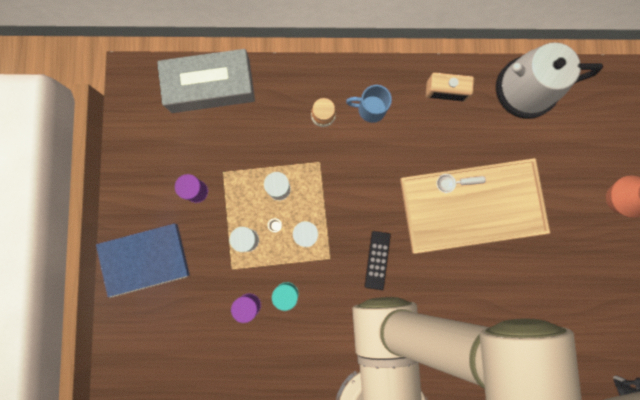

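View pics/scene0.png

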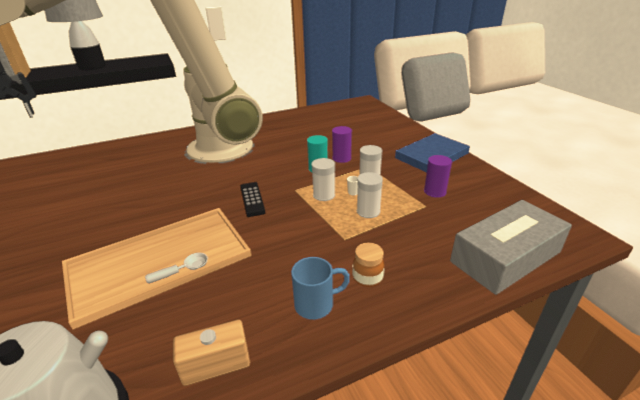

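The top view shows three grey tins on the mat, lids near (277,185), (242,239) and (305,234), with the creamer at (275,226). The purple ones at (188,187) and (244,309) and the turquoise one at (285,297) are look-alikes off the mat. The tray is centred near (475,206), with the spoon along its far wall at (460,182) and the remote at (377,260). I'll measure these and confirm them in an enlarged crop.

```bash
cat > h.py <<'E'
from rig import *
import cv2,numpy as np
from scipy.spatial.transform import Rotation as R
def cast(n,uv,z):
    m=camera_model(n);T=np.array(m["world_from_camera"])
    d=T[:3,:3]@np.array([(uv[0]-m["cx"])/m["fx"],-(uv[1]-m["cy"])/m["fy"],-1]);o=T[:3,3]
    return (o+d*(z-o[2])/d[2])[:2]
def pix(n,p):
    m=camera_model(n);T=np.array(m["world_from_camera"]);q=T[:3,:3].T@(np.array(p,float)-T[:3,3])
    return np.array([m["cx"]+m["fx"]*q[0]/-q[2],m["cy"]-m["fy"]*q[1]/-q[2]])
def grey(im):
    h=cv2.cvtColor(im,cv2.COLOR_BGR2HSV); return cv2.inRange(h,(0,0,130),(180,45,255))
def lids(im,z=104,box=None):
    m=cv2.morphologyEx(grey(im),cv2.MORPH_OPEN,np.ones((3,3)));out=[]
    for c in cv2.findContours(m,0,2)[0]:
        (u,v),r=cv2.minEnclosingCircle(c);
        if 9<r<18 and cv2.contourArea(c)>250: out.append((u,v,r,*cast("top",(u,v),z)))
    return out
def tool(dx,dy,dz):  # world shift -> tool units of 25 mm
    w,x,y,z=sense()["ee_rot"]; return R.from_quat([x,y,z,w]).inv().apply([dx,dy,dz])/25
E
python3 - <<'E'
from h import *
im=cv2.imread("pics/top0.png")
np.set_printoptions(precision=1,suppress=True)
for l in lids(im): print("lid",np.array(l))
h=cv2.cvtColor(im,cv2.COLOR_BGR2HSV);print(h[240,430],h[238,480],h[200,235])
m=cv2.inRange(h,(10,60,140),(30,170,255));m[:,:390]=0;m[:,560:]=0;m[:140]=0;m[260:]=0
m=cv2.morphologyEx(m,cv2.MORPH_CLOSE,np.ones((15,15)))
c=max(cv2.findContours(m,0,2)[0],key=cv2.contourArea);b=cv2.boxPoints(cv2.minAreaRect(c));print(b)
w=np.array([cast("top",p,18) for p in b]);print(w,w.mean(0),np.linalg.norm(w-np.roll(w,1,0),axis=1))
print("creamer",cast("top",(275,226),45),"remote",cast("top",(377,260),18))
for n,p,z in(("purp",(188,187),100),("purp2",(244,309),100),("turq",(285,297),100),("candle",(323,108),70),("mug",(375,103),90)):print(n,cast("top",p,z))
cv2.imwrite("pics/crop0.png",cv2.resize(im[140:330,150:390],None,fx=3,fy=3,interpolation=cv2.INTER_CUBIC))
E
```

```text
lid [242.8 239.3  13.4 433.6 348.2]
lid [305.2 233.9  12.7 447.2 196.7]
lid [276.6 184.7  13.1 567.7 267.7]
[ 19 101 225] [ 18 102 223] [ 18 110 218]
[[399.  176.8]
 [538.8 155.9]
 [550.4 233.6]
 [410.6 254.4]]
[[ 601.6  -48.6]
 [ 659.2 -420.3]
 [ 453.7 -442.2]
 [ 398.   -76.1]] [ 528.1 -246.8] [205.4 376.1 206.7 370.3]
creamer [469.1 274.8] remote [383.4  11.3]
purp [561.5 485.9]
purp2 [266.6 342.8]
turq [295.4 244.5]
candle [771.2 153.5]
mug [779.   22.4]
```

View pics/crop0.png

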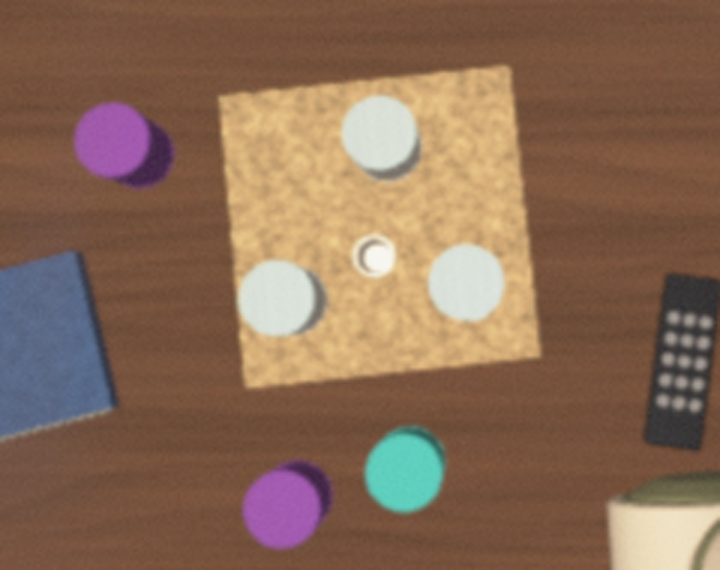

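The crop confirms it: the three grey lids are on the mat at crop pixels (380,133), (277,298) and (466,283). Purple and turquoise tins stand off the mat and aren't meant. Tins F(568,268), L(434,348), R(447,197) and tray centre (528,-247), yaw about 0.153. First move: square up the tool and head for R.

```bash
python3 -m crank '[[[0,0,0,0,0,0.7,85],[0,0,0,0,0,0.7,85],[0,0,0,0,0,0.7,85],[0.42,-1,0,0,0,0,85],[0.42,-1,0,0,0,0,85],[0.42,-1,0,0,0,0,85],[0.42,-1,0,0,0,0,85],[0.42,-1,0,0,0,0,85]]]' 50
```

```text
time_s: 0.9
eef_pos: [205.4, -375.9, 231.0]
ee_rot: [-0.0, 1.0, 0.001, -0.0]
force: [0.2, 0.7, 0.3]
grip_width: 0.996
grip_force: 0.0
```

```bash
python3 -m crank '[[[0.42,-1,0,0,0,0,85],[0.42,-1,0,0,0,0,85],[0.42,-1,0,0,0,0,85],[0.42,-1,0,0,0,0,85],[0.42,-1,0,0,0,0,85],[0.42,-1,0,0,0,0,85],[0.42,-1,0,0,0,0,85],[0.42,-1,0,0,0,0,85]]]'
python3 -m crank '[[[0.42,-1,0,0,0,0,85],[0.42,-1,0,0,0,0,85],[0.42,-1,0,0,0,0,85],[0.42,-1,0,0,0,0,85],[0.42,-1,0,0,0,0,85],[0.42,-1,0,0,0,0,85],[0.42,-1,0,0,0,0,85],[0.42,-1,0,0,0,0,85]]]'
python3 -m crank '[[[0.42,-1,0,0,0,0,85],[0.42,-1,0,0,0,0,85],[0.42,-1,0,0,0,0,85],[0.42,-1,0,0,0,0,85],[0.42,-1,0,0,0,0,85],[0.42,-1,0,0,0,0,85],[0.42,-0.9,0,0,0,0,85],[0,0,0,0,0,0,85]]]'
```

```text
time_s: 1.7
eef_pos: [288.8, -175.7, 231.2]
ee_rot: [-0.0, 1.0, 0.001, -0.0]
force: [0.9, -1.2, 0.3]
grip_width: 0.993
grip_force: 0.0
time_s: 2.5
eef_pos: [372.3, 24.6, 231.2]
ee_rot: [-0.0, 1.0, 0.001, -0.0]
force: [1.1, -0.7, 0.7]
grip_width: 0.99
grip_force: 0.0
time_s: 3.3
eef_pos: [445.6, 197.9, 230.7]
ee_rot: [-0.0, 1.0, 0.002, -0.0]
force: [1.2, 0.1, 0.7]
grip_width: 0.997
grip_force: 0.0
```

```bash
python3 -m crank '[[[0.05,0.04,1,0,0,0,85],[0,0,1,0,0,0,85],[0,0,1,0,0,0,85],[0,0,1,0,0,0,85],[0,0,1,0,0,0,85],[0,0,0.9,0,0,0,85],[0,0,0.6,0,0,0,85],[0,0,0.4,0,0,0,85]]]' 50
python3 -m crank '[[[0,0,0,0,0,0,85],[0,0,0,0,0,0,40],[0,0,0,0,0,0,40],[0,0,0,0,0,0,40],[0,0,0,0,0,0,40],[0,0,0,0,0,0,40],[0,0,0,0,0,0,40],[0,0,0,0,0,0,40]]]' 50
```

```text
time_s: 4.1
eef_pos: [445.8, 194.4, 57.7]
ee_rot: [0.0, 1.0, 0.001, -0.001]
force: [0.4, -0.0, 1.3]
grip_width: 0.998
grip_force: 0.0
time_s: 4.9
eef_pos: [447.2, 195.2, 59.9]
ee_rot: [-0.0, 1.0, 0.001, 0.001]
force: [-0.2, 0.4, 6.8]
grip_width: 0.695
grip_force: 52.4
```

```bash
python3 -m crank '[[[0,0,-0.4,0,0,0,40],[0,0,-0.8,0,0,0,40],[0,0,-1,0,0,0,40],[0,0,-1,0,0,0,40],[0,0,-1,0,0,0,40],[0,0,-1,0,0,0,40],[0,0,-0.4,0,0,0,40],[0,0,0,0,0,0,40]]]' 50
python3 -m crank '[[[0,0,0,0,0,0,40],[0,0,0,0,0,0,40],[0,0,0,0,0,0,40],[0,0,0,0,0,0,40],[0,0,0,0,0,0,40],[0,0,0,0,0,0,40],[0,0,0,0,0,0,40],[0,0,0,0,0,0,40]]]' 50
python3 - <<'E'
from h import *
print([float(round(s["force"][2],2)) for s in [(capture("top"),sense())[1] for _ in range(8)]],np.round(sense()["tau"],2))
E
```

```text
time_s: 5.7
eef_pos: [446.8, 195.1, 199.8]
ee_rot: [-0.0, 1.0, 0.001, 0.001]
force: [0.4, 0.4, -1.8]
grip_width: 0.69
grip_force: 54.0
time_s: 6.5
eef_pos: [446.5, 195.1, 198.8]
ee_rot: [-0.0, 1.0, 0.001, 0.0]
force: [0.0, -0.2, -3.3]
grip_width: 0.701
grip_force: 54.0
[-3.02, -1.62, -1.2, -2.12, -1.2, -1.73, -1.53, -1.97] [  0.   -38.62 -25.7    0.    -0.    -0.  ]
```

R weighs about 2 N. Carry it to the far (-y) tray slot (515,-360).

```bash
python3 -m crank '[[[0.06,0.4,0,0,0,0,40],[0.1,0.7,0,0,0,0,40],[0.12,1,0,0,0,0,40],[0.12,1,0,0,0,0,40],[0.12,1,0,0,0,0,40],[0.12,1,0,0,0,0,40],[0.12,1,0,0,0,0,40],[0.12,1,0,0,0,0,40]]]' 50
python3 -m crank '[[[0.12,1,0,0,0,0,40],[0.12,1,0,0,0,0,40],[0.12,1,0,0,0,0,40],[0.12,1,0,0,0,0,40],[0.12,1,0,0,0,0,40],[0.12,1,0,0,0,0,40],[0.12,1,0,0,0,0,40],[0.12,1,0,0,0,0,40]]]' 50
python3 -m crank '[[[0.12,1,0,0,0,0,40],[0.12,1,0,0,0,0,40],[0.12,1,0,0,0,0,40],[0.12,1,0,0,0,0,40],[0.12,1,0,0,0,0,40],[0.06,0.7,0,0,0,0,40],[0,0.4,0,0,0,0,40],[0,0,0,0,0,0,40]]]' 50
python3 -m crank '[[[0,0,0.6,0,0,0,40],[0,0,0.8,0,0,0,40],[0,0,0.8,0,0,0,40],[0,0,0.8,0,0,0,40],[0,0,0.8,0,0,0,40],[0,0,0.6,0,0,0,40],[0,0,0.3,0,0,0,40],[0,0,0,0,0,0,40]]]' 50
```

```text
time_s: 7.7
eef_pos: [468.8, 16.0, 198.9]
ee_rot: [0.0, 1.0, 0.001, 0.0]
force: [0.1, -0.1, -2.7]
grip_width: 0.692
grip_force: 53.9
time_s: 8.5
eef_pos: [493.1, -184.0, 198.8]
ee_rot: [0.0, 1.0, 0.001, -0.0]
force: [0.4, -0.1, -2.0]
grip_width: 0.694
grip_force: 53.9
time_s: 9.3
eef_pos: [509.8, -335.9, 198.5]
ee_rot: [-0.0, 1.0, 0.001, -0.0]
force: [-0.3, -0.5, -2.4]
grip_width: 0.697
grip_force: 54.0
time_s: 10.1
eef_pos: [510.1, -334.0, 80.7]
ee_rot: [-0.001, 1.0, 0.002, -0.001]
force: [0.2, 0.5, -3.0]
grip_width: 0.691
grip_force: 54.0
```

```bash
python3 -m crank '[[[0.08,0.5,0,0,0,0,40],[0.08,0.5,0,0,0,0,40],[0,0,0,0,0,0,40],[0,0,0.3,0,0,0,40],[0,0,0.2,0,0,0,40],[0,0,0.1,0,0,0,40],[0,0,0.06,0,0,0,40],[0,0,0,0,0,0,40]]]' 50
python3 -m crank '[[[0,0,0.04,0,0,0,40],[0,0,0.04,0,0,0,40],[0,0,0,0,0,0,40],[0,0,0,0,0,0,40],[0,0,0,0,0,0,40],[0,0,0,0,0,0,40],[0,0,0,0,0,0,40],[0,0,0,0,0,0,40]]]' 50
```

```text
time_s: 10.9
eef_pos: [514.4, -359.6, 64.6]
ee_rot: [-0.0, 1.0, 0.001, -0.0]
force: [0.8, -0.6, -3.1]
grip_width: 0.696
grip_force: 54.1
time_s: 11.7
eef_pos: [514.5, -359.8, 63.0]
ee_rot: [0.0, 1.0, 0.001, 0.0]
force: [-0.2, 2.1, 2.6]
grip_width: 0.694
grip_force: 54.2
```

Contact was felt. Release, lift, and travel to F at (568,268), over the tray and clear of the mug.

```bash
python3 -m crank '[[[0,0,0,0,0,0,62],[0,0,0,0,0,0,70],[0,0,0,0,0,0,85],[0,0,0,0,0,0,85],[0,0,0,0,0,0,85],[0,0,0,0,0,0,85],[0,0,-0.3,0,0,0,85],[0,0,-0.6,0,0,0,85]]]' 50
python3 -m crank '[[[0,0,-1,0,0,0,85],[0,0,-1,0,0,0,85],[0,0,-1,0,0,0,85],[0,0,-0.8,0,0,0,85],[0,-1,-0.4,0,0,0,85],[0.1,-1,0,0,0,0,85],[0.1,-1,0,0,0,0,85],[0.1,-1,0,0,0,0,85]]]' 50
python3 - <<'E'
from h import *
print([float(round(s["force"][2],2)) for s in [(capture("top"),sense())[1] for _ in range(3)]])
E
python3 -m crank '[[[0.1,-1,0,0,0,0,85],[0.1,-1,0,0,0,0,85],[0.1,-1,0,0,0,0,85],[0.1,-1,0,0,0,0,85],[0.1,-1,0,0,0,0,85],[0.1,-1,0,0,0,0,85],[0.1,-1,0,0,0,0,85],[0.1,-1,0,0,0,0,85]]]' 50
python3 -m crank '[[[0.1,-1,0,0,0,0,85],[0.1,-1,0,0,0,0,85],[0.1,-1,0,0,0,0,85],[0.1,-1,0,0,0,0,85],[0.1,-1,0,0,0,0,85],[0.1,-1,0,0,0,0,85],[0.1,-1,0,0,0,0,85],[0.1,-1,0,0,0,0,85]]]' 50
```

```text
time_s: 12.5
eef_pos: [514.1, -359.4, 85.3]
ee_rot: [-0.001, 1.0, 0.001, -0.001]
force: [0.0, 0.2, 0.4]
grip_width: 0.995
grip_force: 0.0
time_s: 13.3
eef_pos: [521.8, -258.9, 191.9]
ee_rot: [0.001, 1.0, 0.001, 0.001]
force: [0.9, -0.6, 0.6]
grip_width: 0.999
grip_force: 0.0
[-0.65, -0.33, 0.23]
time_s: 14.25
eef_pos: [541.5, -59.8, 191.1]
ee_rot: [0.0, 1.0, 0.001, 0.001]
force: [0.3, -0.4, 0.5]
grip_width: 0.996
grip_force: 0.0
time_s: 15.05
eef_pos: [561.4, 140.4, 191.1]
ee_rot: [0.0, 1.0, 0.001, 0.001]
force: [0.3, 0.0, 0.2]
grip_width: 0.998
grip_force: 0.0
```

```bash
python3 -m crank '[[[0.1,-1,0,0,0,0,85],[0.1,-1,0,0,0,0,85],[0.06,-1,0,0,0,0,85],[0,-1,0,0,0,0,85],[0,-0.7,0,0,0,0,85],[0,-0.4,0,0,0,0,85],[0,0,0,0,0,0,85],[0,0,0.5,0,0,0,85]]]' 50
python3 - <<'E'
from h import *
np.set_printoptions(precision=1,suppress=True)
for l in lids(capture("top"),104): print(np.array(l))
print(sense()["eef_pos"])
E
```

```text
time_s: 15.85
eef_pos: [567.7, 267.3, 179.0]
ee_rot: [-0.0, 1.0, 0.001, 0.002]
force: [1.2, -0.6, -0.5]
grip_width: 0.993
grip_force: 0.0
[242.6 239.6  13.4 432.9 348.7]
[566.5 266.7 175.4]
```

```bash
python3 -m crank '[[[0,0,1,0,0,0,85],[0,0,1,0,0,0,85],[0,0,1,0,0,0,85],[0,0,0.8,0,0,0,85],[0,0,0.6,0,0,0,85],[0,0,0.3,0,0,0,85],[0,0,0,0,0,0,85],[0,0,0,0,0,0,40]]]' 50
python3 -m crank '[[[0,0,0,0,0,0,40],[0,0,0,0,0,0,40],[0,0,0,0,0,0,40],[0,0,0,0,0,0,40],[0,0,0,0,0,0,40],[0,0,0,0,0,0,40],[0,0,-0.4,0,0,0,40],[0,0,-0.8,0,0,0,40]]]' 50
python3 -m crank '[[[0,0,-1,0,0,0,40],[0,0,-1,0,0,0,40],[0,0,-1,0,0,0,40],[0,0,-1,0,0,0,40],[0,0,-0.4,0,0,0,40],[0,0,0,0,0,0,40],[0,0,0,0,0,0,40],[0,0,0,0,0,0,40]]]' 50
python3 - <<'E'
from h import *
print([float(round(s["force"][2],2)) for s in [(capture("top"),sense())[1] for _ in range(8)]])
E
```

```text
time_s: 16.7
eef_pos: [567.3, 267.8, 61.1]
ee_rot: [-0.0, 1.0, 0.001, 0.001]
force: [-0.1, 0.2, 0.2]
grip_width: 0.85
grip_force: 0.0
time_s: 17.5
eef_pos: [565.9, 267.6, 89.6]
ee_rot: [0.0, 1.0, 0.001, -0.002]
force: [-0.5, 0.6, -1.9]
grip_width: 0.693
grip_force: 53.9
time_s: 18.3
eef_pos: [566.3, 267.7, 198.7]
ee_rot: [0.0, 1.0, 0.001, -0.001]
force: [0.4, 1.2, -2.3]
grip_width: 0.692
grip_force: 54.0
[-1.35, -1.94, -2.12, -1.16, -1.58, -1.66, -1.8, -1.79]
```

F also weighs about 1.8 N, nearly the same as R, so L must be the heaviest. F goes to the near tray slot (483,-150).

```bash
python3 -m crank '[[[-0.1,0.4,0,0,0,0,40],[-0.2,0.7,0,0,0,0,40],[-0.2,1,0,0,0,0,40],[-0.2,1,0,0,0,0,40],[-0.2,1,0,0,0,0,40],[-0.2,1,0,0,0,0,40],[-0.2,1,0,0,0,0,40],[-0.2,1,0,0,0,0,40]]]' 50
python3 -m crank '[[[-0.2,1,0,0,0,0,40],[-0.2,1,0,0,0,0,40],[-0.2,1,0,0,0,0,40],[-0.2,1,0,0,0,0,40],[-0.2,1,0,0,0,0,40],[-0.2,1,0,0,0,0,40],[-0.2,1,0,0,0,0,40],[-0.2,1,0,0,0,0,40]]]' 50
python3 -m crank '[[[-0.1,0.9,0,0,0,0,40],[0,0.4,0,0,0,0,40],[0,0,0.3,0,0,0,40],[0,0,0.7,0,0,0,40],[0,0,0.8,0,0,0,40],[0,0,0.8,0,0,0,40],[0,0,0.8,0,0,0,40],[0,0,0.8,0,0,0,40]]]' 50
```

```text
time_s: 19.5
eef_pos: [529.1, 88.8, 200.4]
ee_rot: [0.0, 1.0, 0.001, 0.0]
force: [0.5, 0.1, -1.2]
grip_width: 0.692
grip_force: 54.0
time_s: 20.3
eef_pos: [489.5, -111.2, 200.5]
ee_rot: [0.0, 1.0, 0.001, 0.0]
force: [0.7, 0.3, -1.9]
grip_width: 0.69
grip_force: 54.0
time_s: 21.1
eef_pos: [487.6, -141.0, 94.0]
ee_rot: [-0.0, 1.0, 0.002, -0.0]
force: [0.2, 0.7, -1.6]
grip_width: 0.694
grip_force: 54.1
```

```bash
python3 -m crank '[[[-0.1,0.3,0.3,0,0,0,40],[0,0,0.4,0,0,0,40],[0,0,0.2,0,0,0,40],[0,0,0.1,0,0,0,40],[0,0,0.06,0,0,0,40],[0,0,0.02,0,0,0,40],[0,0,0,0,0,0,40],[0,0,0,0,0,0,40]]]' 50
python3 - <<'E'
from h import *
print([(float(round(s["force"][2],2)),float(round(s["eef_pos"][2],1))) for s in [(capture("top"),sense())[1] for _ in range(3)]])
E
```

```text
time_s: 21.9
eef_pos: [485.5, -149.9, 68.6]
ee_rot: [0.0, 1.0, 0.001, 0.0]
force: [0.8, 0.7, -1.7]
grip_width: 0.692
grip_force: 54.1
[(-1.68, 68.5), (-1.0, 68.5), (-1.41, 68.4)]
```

```bash
python3 -m crank '[[[0,0,0.06,0,0,0,40],[0,0,0.06,0,0,0,40],[0,0,0,0,0,0,40],[0,0,0,0,0,0,40],[0,0,0,0,0,0,40],[0,0,0,0,0,0,40],[0,0,0,0,0,0,40],[0,0,0,0,0,0,40]]]' 50
python3 -m crank '[[[0,0,0.04,0,0,0,40],[0,0,0.04,0,0,0,40],[0,0,0,0,0,0,40],[0,0,0,0,0,0,40],[0,0,0,0,0,0,40],[0,0,0,0,0,0,40],[0,0,0,0,0,0,40],[0,0,0,0,0,0,40]]]' 50
```

```text
time_s: 22.85
eef_pos: [485.4, -149.9, 65.3]
ee_rot: [0.0, 1.0, 0.001, 0.0]
force: [0.1, 0.5, -1.5]
grip_width: 0.695
grip_force: 54.1
time_s: 23.65
eef_pos: [485.8, -149.9, 64.6]
ee_rot: [0.0, 1.0, 0.001, 0.001]
force: [-3.5, 2.7, 12.4]
grip_width: 0.692
grip_force: 55.4
```

```bash
python3 -m crank '[[[0,0,-0.03,0,0,0,62],[0,0,0,0,0,0,70],[0,0,0,0,0,0,85],[0,0,0,0,0,0,85],[0,0,0,0,0,0,85],[0,0,0,0,0,0,85],[0,0,-0.3,0,0,0,85],[0,0,-0.6,0,0,0,85]]]' 50
python3 -m crank '[[[0,0,-1,0,0,0,85],[0,0,-1,0,0,0,85],[0,0,-1,0,0,0,85],[0,0,-0.8,0,0,0,85],[0,-1,-0.4,0,0,0,85],[-0.1,-1,0,0,0,0,85],[-0.1,-1,0,0,0,0,85],[-0.1,-1,0,0,0,0,85]]]' 50
python3 -m crank '[[[-0.1,-1,0,0,0,0,85],[-0.1,-1,0,0,0,0,85],[-0.1,-1,0,0,0,0,85],[-0.1,-1,0,0,0,0,85],[-0.1,-1,0,0,0,0,85],[-0.1,-1,0,0,0,0,85],[-0.1,-1,0,0,0,0,85],[-0.1,-1,0,0,0,0,85]]]' 50
python3 -m crank '[[[-0.1,-1,0,0,0,0,85],[-0.1,-1,0,0,0,0,85],[-0.1,-1,0,0,0,0,85],[-0.1,-1,0,0,0,0,85],[-0.1,-1,0,0,0,0,85],[-0.1,-1,0,0,0,0,85],[-0.1,-1,0,0,0,0,85],[-0.1,-0.9,0,0,0,0,85]]]' 50
python3 -m crank '[[[0,0,0,0,0,0,85],[0,0,0,0,0,0,85],[0,0,0,0,0,0,85],[0,0,0,0,0,0,85],[0,0,0,0,0,0,85],[0,0,0,0,0,0,85],[0,0,0,0,0,0,85],[0,0,0,0,0,0,85]]]' 50
python3 - <<'E'
from h import *
im=capture("top");np.set_printoptions(precision=1,suppress=True)
cv2.imwrite("pics/top1.png",im)
for l in lids(im,107): print(np.array(l))
cv2.imwrite("pics/scene1.png",capture("scene"))
E
```

```text
time_s: 24.45
eef_pos: [484.9, -149.6, 86.5]
ee_rot: [-0.0, 1.0, 0.001, -0.001]
force: [-0.1, 0.6, -0.7]
grip_width: 0.995
grip_force: 0.0
time_s: 25.25
eef_pos: [477.4, -49.0, 192.2]
ee_rot: [0.0, 1.0, 0.001, 0.0]
force: [0.9, 0.6, 0.1]
grip_width: 0.998
grip_force: 0.0
time_s: 26.05
eef_pos: [456.9, 151.1, 192.2]
ee_rot: [-0.0, 1.0, 0.001, 0.0]
force: [0.3, -0.1, 0.2]
grip_width: 0.995
grip_force: 0.0
time_s: 26.85
eef_pos: [436.3, 348.7, 192.1]
ee_rot: [-0.0, 1.0, 0.001, 0.0]
force: [0.9, -0.8, -0.5]
grip_width: 0.993
grip_force: 0.0
time_s: 27.65
eef_pos: [436.6, 347.4, 191.6]
ee_rot: [-0.0, 1.0, 0.001, 0.0]
force: [-0.3, -1.2, 0.6]
grip_width: 0.993
grip_force: 0.0
[ 443.   219.5   16.4  483.7 -139. ]
```

View pics/scene1.png

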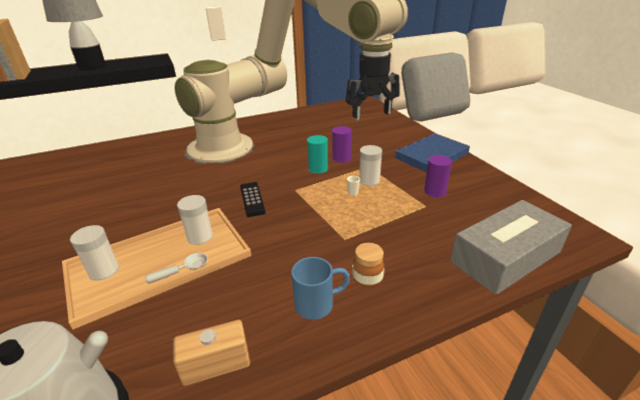

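View pics/top1.png

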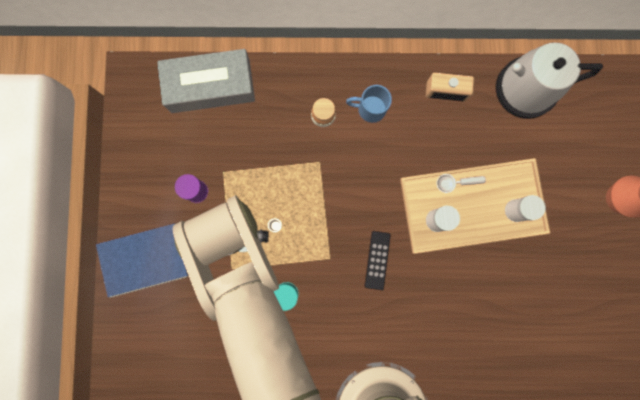

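Both tins stand upright inside the tray (top lids (446,218) and (530,208); scene (195,220) and (95,252)). The other things haven't moved. Now L: grasp, lift and weigh.

```bash
python3 -m crank '[[[-0.12,-0.04,0.8,0,0,0,85],[0,0,1,0,0,0,85],[0,0,1,0,0,0,85],[0,0,1,0,0,0,85],[0,0,0.8,0,0,0,85],[0,0,0.6,0,0,0,85],[0,0,0.1,0,0,0,85],[0,0,0,0,0,0,40]]]' 50
python3 -m crank '[[[0,0,0,0,0,0,40],[0,0,0,0,0,0,40],[0,0,0,0,0,0,40],[0,0,0,0,0,0,40],[0,0,0,0,0,0,40],[0,0,0,0,0,0,40],[0,0,-0.4,0,0,0,40],[0,0,-0.8,0,0,0,40]]]' 50
python3 -m crank '[[[0,0,-1,0,0,0,40],[0,0,-1,0,0,0,40],[0,0,-1,0,0,0,40],[0,0,-1,0,0,0,40],[0,0,-1,0,0,0,40],[0,0,-0.7,0,0,0,40],[0,0,-0.3,0,0,0,40],[0,0,0,0,0,0,40]]]' 50
python3 -m crank '[[[0,0,0,0,0,0,40],[0,0,0,0,0,0,40],[0,0,0,0,0,0,40],[0,0,0,0,0,0,40],[0,0,0,0,0,0,40],[0,0,0,0,0,0,40],[0,0,0,0,0,0,40],[0,0,0,0,0,0,40]]]' 50
python3 - <<'E'
from h import *
print([float(round(s["force"][2],2)) for s in [(capture("top"),sense())[1] for _ in range(8)]])
im=capture("scene");cv2.imwrite("pics/scene2.png",im)
E
```

```text
time_s: 28.55
eef_pos: [433.6, 348.5, 59.1]
ee_rot: [0.0, 1.0, 0.001, -0.0]
force: [0.4, 0.1, -0.1]
grip_width: 0.852
grip_force: 0.0
time_s: 29.35
eef_pos: [432.3, 347.7, 88.2]
ee_rot: [0.001, 1.0, 0.001, -0.002]
force: [0.4, -0.1, -4.4]
grip_width: 0.694
grip_force: 54.8
time_s: 30.15
eef_pos: [433.5, 348.4, 239.5]
ee_rot: [-0.0, 1.0, 0.001, 0.0]
force: [0.7, 0.6, -5.8]
grip_width: 0.693
grip_force: 54.9
time_s: 30.95
eef_pos: [433.6, 348.5, 239.1]
ee_rot: [-0.0, 1.0, 0.001, 0.0]
force: [0.1, 1.0, -4.3]
grip_width: 0.689
grip_force: 54.9
[-5.15, -6.39, -5.52, -5.31, -5.13, -4.75, -5.47, -4.99]
```

View pics/scene2.png

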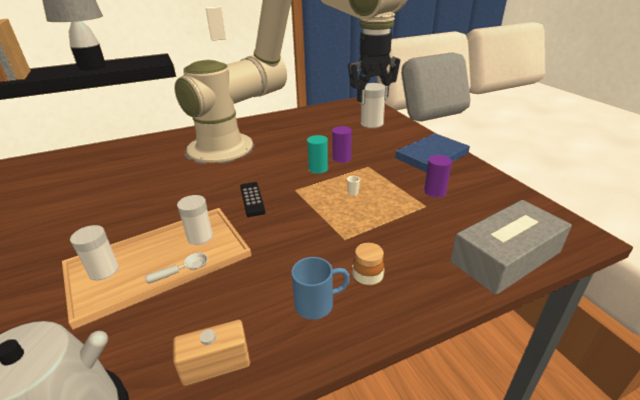

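L weighs about 5.3 N against about 2 N for the others. It's held upright at (373,105), underside about 180 mm up, and the other two stand in the tray. Handing in.

```bash
python3 -c "
from rig import *
print(finish_job())"
```

```text
the job is handed in; nothing more can be done
None
```

The job is handed in, with no verdict returned: the heaviest tin (about 5.3 N) is held upright with its underside about 180 mm up, and the two lighter ones (about 2 N each) stand upright in the tray.

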